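Feed the ring roller's top roll down one turn

ROBOT

A 6-joint arm with a two-finger parallel gripper is mounted at the origin on the work surface. World frame = base frame: x ahead of the robot, y to its left, z up, the work surface at z = 0. Lengths are in mm, angles in rad, forces in N, time in s.
With the tool pointing down it reaches from about 275 to 750 mm from the base axis. Payload 10.2 kg.
Tool frame: the origin (TCP) lies on the centre line of the jaws, within the pads' length; the fingertips stand 11 mm ahead of it and the grasp point (between the pads) lies 8 mm behind it; z points along the fingers, y is the direction in which the jaws open and shut (so a half turn about z gives the same grasp; the last joint's range is limited). The gripper opens to 85 mm and grips with 20 to 120 N. Pads are 22 mm wide; open, the fingers measure 114 mm over their backs; the gripper's body (76 mm by 85 mm) begins 54 mm behind the grasp point. The pads swing forward as they close: fully open they stand 13 mm farther back than shut.
Start: joints at [-1.392, 0.313, 1.498, -0, 1.331, -0.223], TCP at [205.303, -483.2, 242.294] pointing down, gripper open.
Joint ranges: [-2.94, 2.94], [-0.97, 2.17], [0.19, 2.56], [-1.23, 4.37], [0.02, 3.11], [-2.88, 2.88]. Speed limits (rad/s): [2.39, 2.39, 3.01, 3.14, 3.14, 3.14].

INTERFACE

Orientations are given as a rotation vector (axis times angle).
In Python, from station import observe, read_camera, hand_in, find_in, pinpoint gives the robot as it stands.
- The arm moves only by the tool send_rows, never from a script. Its argument "motion" is text: rows parted by semicolons, each of 7 numbers parted by spaces: the opening, from 0 (shut) to 1 (fully open), then the shift along the tool's x, y, z in units of 50 mm (1.0 is 50 mm), then the turn, a rotation vector about the tool's x, y, z in units of 6 degrees (1.0 is 6 degrees). In form: gripper x y z rx ry rz; .... A call has 1 to 10 rows; each row is the pose to reach, as a shift and turn from the pose commanded when the call began, along the tool's axes at that moment; what a row does not reach only later rows make up. A row lasts 1/10 s, in which the tool goes at most 50 mm and 8.59 degrees, less where a joint would pass 70% of its speed; a pose out of reach is approached as far as the arm can. A call with a gripper value outside its range is refused whole. The fingers move at their own pace and stop on an object; the grip force is fixed at half the most. Time passes only in rows, so rows that repeat a pose let the fingers close. It gives the time, the measured TCP pose, the force and the opening at its end, in the units of the state.
- observe(): the state, without advancing time (a new reading comes with each control period).
- read_camera(name): name is "side" or "top"; returns a dict with "img" (384x512x3 uint8, red, green, blue), "fx", "fy", "cx", "cy" (pixels), "origin" and "orientation" of the camera in the world. Camera axes: x right, y up, looking along -z (the intrinsics and any distortion apply to the point x, -y, -z); pixel columns grow to the right and rows downward; lengths in mm; the calibration is good to about 2 mm. A picture is of the moment at which its call begins. There is no depth.
- hand_in(): hands the job in, once; it reports no verdict.
Trained networks look in a picture, given as the dict that the camera call returned (one of the last four; its "shot" number tells which), for a name from the list of things; names that differ only in an ending like _2 or _b are one class to them, and where a whole thing is asked for, a point or a joint stands for the part that bears it (a point fixed in the world has none). Each returns a list of dicts, best first, with "score" (0 to 1); they miss things now and then, are a little off and sometimes report something else, mostly with a low value. They report only what shows in the picture. A call takes as long as a camera call.
- find_in(picture, query): "box" ([left, top, right, bottom] as shares, 0 to 1, of the picture: columns of its width, rows of its height, round what is visible of it).
- pinpoint(picture, query): "at" ([row, column] as shares, 0 to 1, of the picture: columns of its width, rows of its height: a listed point, or the origin of a listed thing).
The state is a dict: "clock": time; "joints": joint angles; "qvel": joint speeds; "tau": joint torques, N m; "ee_pos": TCP position; "tool_rot": TCP orientation; "ft_force": force on the tool from outside, world axes, zero at the start; "wrist_torque": the same for the moment, N m; "finger_gap": opening from 0.0 (shut) to 1.0 (fully open).
Only numpy, scipy, OpenCV 4.12 (cv2) and the standard library are available. Lean on these libraries where they do the work, as an engineer would, in place of code of your own. Each camera call takes 0.05 s, during which the arm holds its last target. There are 200 camera calls.

TASK

Ready the ring roller for its next pass: with the fingertips, push the hand wheel on top of it round clockwise (seen from above) by its upright handle, through exactly one full turn and no further, so that the handle comes back to where it stood, then draw clear. Push the handle without taking it between the fingers, and leave the drive crank, the flat bar in the rolls and everything lying on the bench as they are.

Things in the scene. Friction and masses are not known exactly. Their poses are not given: they have to be found in the camera images.
- wheel (a joint): angle of the hand wheel on the feed screw, in rad: 0 at the start, growing clockwise seen from above (6.283 is one full turn). It turns about a vertical axis, with friction of about 0.25 N m (some 4 N at the handle), does not spring back or run on, and lowers itself and the top roll 3 mm a turn.
- hub (a point): point on the wheel's vertical turning axis, in the middle plane of the rim, about 232 mm above the bench. The wheel is bare aluminium with three spokes; its rim is a round bar 17 mm thick, 70 mm in radius at the middle of the bar (157 mm over all), its top 8.5 mm above this point. The hub's nut stands up to 23 mm above this point within 20 mm of the axis.
- handle: upright black handle that stands on the rim at the end of one spoke, 70 mm from the turning axis: round, 18 mm in diameter at the foot swelling to 24 mm at 35 mm up and 23 mm at 55 mm up, 62 mm tall. Origin at the centre of its foot, 9 mm above the middle plane of the rim; z up along the handle, x pointing out from the turning axis. Nothing else stands up from the rim. It starts in any direction from the axis.
- crank (a joint): angle of the drive crank that hangs down at the robot's side of the machine (85 mm arm, black handle pointing towards the robot at 35 mm above the bench), in rad, 0 at the start. Not to be turned.
- roller: the flat-bar ring roller, grey steel, bolted to the bench: base plate 130 x 260 mm, frame 190 mm wide, its crosshead 202 mm high under the wheel. Origin under its middle at bench height, below the wheel's axis; its front (-x) faces the robot at yaw 0.
- bar: steel flat bar 25 x 320 x 5 mm lying across the two lower rolls under the wheel, at about 85 mm above the bench, long side along the roller's y; origin under its centre. Leave it.
- hoop: rolled steel hoop 130 mm across, 25 mm high, lying flat on the bench; origin at the centre of its underside. Leave it.
- oil: upright red oil bottle 60 mm across, 160 mm high; origin at its foot. Leave it.
- wrench: steel wrench 190 mm long lying on the bench. Leave it.
- hammer: hammer 290 mm long lying on the bench. Leave it.
- jar: glass jar 68 mm across, 85 mm high; origin at its foot. Leave it.
- tape: black tape measure 66 x 40 x 62 mm standing behind the roller; origin at its foot. Leave it.
- offcut: short offcut of flat bar 25 x 110 x 5 mm lying behind the roller; origin under its centre. Leave it.

How it is judged (in metres and radians):
On the way, in this order (a step that is already met when the one before it is completed fails the run):
1. the fingers push the wheel by its handle through the first quarter turn (value of joint wheel between 1 and 2.3 rad and contact force between the fingers and handle above 0.5 N), for 0.05 s.
2. and by its handle past the half turn (value of joint wheel between 2.6 and 3.9 rad and contact force between the fingers and handle above 0.5 N), for 0.05 s.
3. and by its handle through the third quarter turn (value of joint wheel between 4.2 and 5.5 rad and contact force between the fingers and handle above 0.5 N), for 0.05 s.
At the end, for the whole second after the job is handed in: The wheel stands still one full turn clockwise from its start (within 0.21 rad, 12 degrees, so the handle is within about 15 mm of where it stood); the crank has not turned by more than 0.2 rad, the bar lies within 15 mm and every other loose thing within 20 mm of its place (value of joint wheel between 6.073 and 6.493 rad and velocity of joint wheel between -0.05 and 0.05 rad/s and value of joint crank between -0.2 and 0.2 rad and distance of bar from where it was at the start of the episode below 0.015 m and distance of each of hoop, oil, wrench, hammer, jar, tape, offcut from where it was at the start of the episode below 0.02 m); the robot touches nothing.
It fails at once if the wheel is wound more than 20 degrees past the full turn (value of joint wheel above 6.633 rad).
It fails at once if the wheel is backed off more than 20 degrees the wrong way (value of joint wheel below -0.35 rad).
It fails at once if the handle is taken between the fingers (the grasp point is on the handle's axis, below 15 mm over its top) (horizontal distance between the grasp point and handle below 0.012 m and z of the grasp point in the frame of handle below 0.077 m).
It fails at once if the drive crank is turned (value of joint crank above 0.3 rad or value of joint crank below -0.3 rad).
It fails at once if the bar or a loose thing on the bench is pushed, knocked over, lifted or carried (distance of bar from where it was at the start of the episode above 0.025 m or distance of any of hoop, oil, wrench, hammer, jar, tape, offcut from where it was at the start of the episode above 0.03 m or angle between any of oil, jar, tape's own z axis and vertical above 0.5 rad).
It also fails if it takes over 58 s, if anything falls off the work surface, if the arm or the gripper's body presses on something with over 40 N, if the wrist force passes 120 N, or if a joint passes its speed limit or range.

## Working session

There is one attempt and no reset: what is moved stays moved. The work goes in short steps, Python scripts to look and compute and a tool call to move; the robot and the scene stay as the last step left them, time stands still between calls to the robot, and variables do not carry over. Pictures are saved under pics/ and viewed, on a budget of 10 in all, crops included, one or two more only if the job needs it, and the job is handed in when it is done.

Besides the shell and the picture viewer there is one more tool, called after "Request:" in YAML: its name, and indented under it one key for each argument. send_rows: Moves the arm, as the interface text tells. Its arguments: {"type":"object","properties":{"motion":{"type":"string"}},"required":["motion"]}

```bash
mkdir -p pics
cat > h.py <<'E'
import numpy as np, cv2
from scipy.spatial.transform import Rotation as R
from station import *
def rot(o):
    o=np.array(o,float)
    return o if o.shape==(3,3) else (R.from_rotvec(o).as_matrix() if o.size==3 else R.from_quat(o).as_matrix())
def ray(p,at):
    r,c=at; u=c*512; v=r*384
    d=np.array([(u-p['cx'])/p['fx'],-(v-p['cy'])/p['fy'],-1.])
    return np.array(p['origin'],float), rot(p['orientation'])@d
def onz(p,at,z):
    o,d=ray(p,at); return o+d*(z-o[2])/d[2]
def tri(a,b):
    (o1,d1),(o2,d2)=a,b; d1=d1/np.linalg.norm(d1); d2=d2/np.linalg.norm(d2)
    t=np.linalg.lstsq(np.c_[d1,-d2],o2-o1,rcond=None)[0]
    A=o1+t[0]*d1;B=o2+t[1]*d2; return (A+B)/2,np.linalg.norm(A-B)
def proj(p,X):
    c=rot(p['orientation']).T@(np.array(X,float)-np.array(p['origin'])); return p['cx']+p['fx']*c[0]/-c[2], p['cy']+p['fy']*c[1]/c[2]
E
python3 - <<'E'
from h import *
ps={n:read_camera(n) for n in('side','top')}
for n,p in ps.items():
    print(n,{k:v for k,v in p.items() if k!='img'})
    cv2.imwrite(f'pics/{n}0.png',cv2.resize(p['img'][:,:,::-1],(800,600)))
    for q in('hub','handle','roller'):
        print(q,[(np.round(x['at'],4),round(x['score'],2)) for x in pinpoint(p,q)[:3]],[(np.round(x['box'],3),round(x['score'],2)) for x in find_in(p,q)[:2]])
for q in('hub','handle'):
    a=[pinpoint(ps[n],q) for n in ps]
    if all(a): print(q,tri(ray(ps['side'],a[0][0]['at']),ray(ps['top'],a[1][0]['at'])), onz(ps['top'],a[1][0]['at'],232 if q=='hub' else 241))
s=observe();print(s)
E
```

```text
side {'fx': 363.0236386882492, 'fy': 363.0236386882492, 'cx': 254.0102773159839, 'cy': 189.98991119736453, 'origin': array([154.16851779, 507.03395786, 862.93233433]), 'orientation': array([ 0.30994463, -0.92605928, -2.32067162]), 'shot': 1}
hub [(array([0.4521, 0.5154]), 0.78)] [(array([0.461, 0.394, 0.586, 0.509]), 0.85), (array([0.661, 0.485, 0.697, 0.578]), 0.39)]
handle [(array([0.4964, 0.5414]), 0.61)] [(array([0.644, 0.416, 0.702, 0.475]), 0.57), (array([0.536, 0.436, 0.549, 0.503]), 0.54)]
roller [(array([0.5997, 0.5102]), 0.61), (array([0.5198, 0.4717]), 0.21)] [(array([0.436, 0.449, 0.601, 0.709]), 0.73)]
top {'fx': 419.313490944233, 'fy': 419.313490944233, 'cx': 254.9470666430369, 'cy': 186.47099462659662, 'origin': array([ 389.13955968,  -24.89241314, 1197.70401247]), 'orientation': array([ 0.12923919, -0.10201113, -1.57706119]), 'shot': 2}
hub [(array([0.4846, 0.5145]), 0.55)] [(array([0.453, 0.402, 0.579, 0.573]), 0.57)]
handle [(array([0.5451, 0.4785]), 0.42)] []
roller [(array([0.5164, 0.5189]), 0.78), (array([0.3966, 0.5529]), 0.3)] [(array([0.424, 0.447, 0.614, 0.64
[... 231 characters left out ...]
478.31099554  14.34824448 241.        ]
{'clock': 0.9, 'joints': array([-1.39242434e+00,  3.12877604e-01,  1.49770152e+00, -1.24742450e-05,
        1.33097537e+00, -2.23360138e-01]), 'qvel': array([-0.00122193,  0.00053576, -0.00154413,  0.00057708, -0.00069476,
       -0.00114253]), 'tau': array([ 4.77648155e-04, -4.12165225e+01, -2.59892428e+01, -2.00540894e-04,
        6.48005262e-04,  2.67247643e-06]), 'ee_pos': array([ 205.28893909, -483.20971541,  242.30507072]), 'tool_rot': array([ 3.07839021e+00,  6.26801462e-01, -2.03772614e-05]), 'ft_force': array([1.0390343 , 0.26432363, 0.94615863]), 'wrist_torque': array([-0.03492771, -0.05593835, -0.00896504]), 'finger_gap': 0.9993942596106995}
```

View images.

View pics/side0.png

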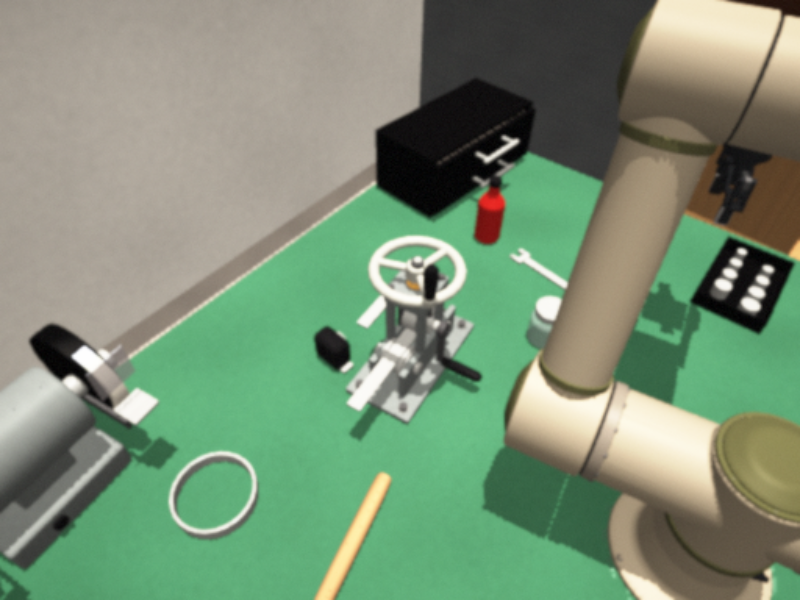

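View pics/top0.png

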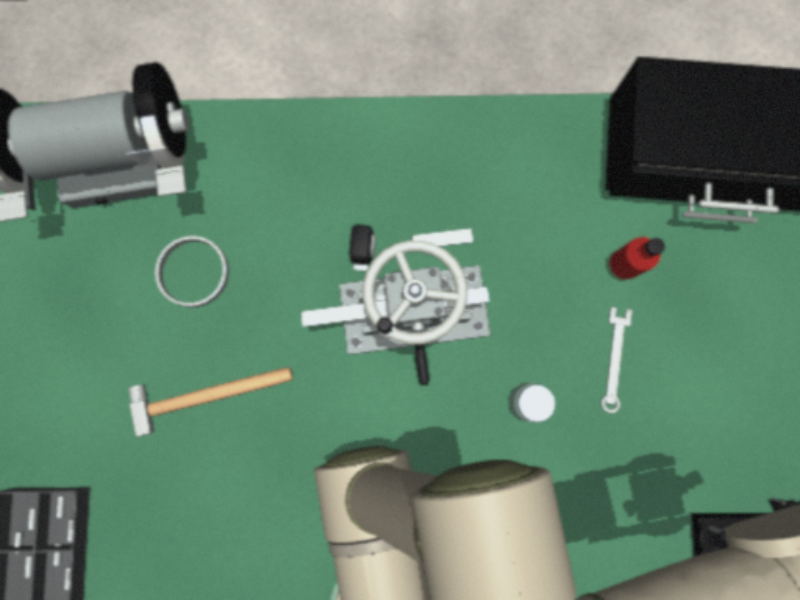

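```bash
cat > fit.py <<'E'
from h import *
from scipy.optimize import minimize
from scipy.ndimage import map_coordinates
th=np.linspace(0,2*np.pi,240,endpoint=False)
def samp(p,pts):
    uv=np.array([proj(p,x) for x in pts]); g=cv2.GaussianBlur(p['img'],(0,0),1.).astype(float).min(2)
    return map_coordinates(g,[uv[:,1],uv[:,0]],order=1)
def circ(h,r,z): return np.c_[h[0]+r*np.cos(th),h[1]+r*np.sin(th),0*th+z]
def cost(h,ps): return -sum((samp(p,circ(h,70,h[2])).mean()-.5*samp(p,circ(h,56,h[2])).mean()-.5*samp(p,circ(h,84,h[2])).mean()) for p in ps)
def handle(p,h,dz):  # angle of darkest point of the handle axis over the rim
    return sum(samp(p,circ(h,70,h[2]+d)) for d in dz)
E
python3 - <<'E'
from fit import *
t,s=read_camera('top'),read_camera('side')
for nm,ps in(('top',[t]),('side',[s]),('both',[t,s])):
    f=lambda v:cost(np.r_[v,232],ps)
    r=minimize(f,[533,-28],method='Nelder-Mead',options=dict(initial_simplex=[[533,-28],[541,-28],[533,-20]])); print(nm,r.x,r.fun)
h=np.r_[r.x,232]
for p in(t,s):
    print([round(c,2) for c in proj(p,h)])
    v=handle(p,h,[25,40,55]); w=np.clip(np.median(v)*0.4-v,0,None); i=v.argmin(); 
    print(np.degrees(th[i]), [int(np.degrees(a)) for a in th[np.argsort(v)[:14]]])
r=minimize(lambda v:cost(v,[t,s]),np.r_[r.x,232],method='Nelder-Mead');print(r.x,r.fun)
E
```

```text
top [532.85921728 -32.41206199] -78.47566057146304
side [534.21681443 -34.41994553] -101.905044661447
both [533.46104789 -33.43967842] -178.59403924678875
[np.float64(265.56), np.float64(185.85)]
145.49999999999997 [145, 147, 144, 142, 136, 138, 139, 140, 135, 148, 133, 149, 131, 12]
[np.float64(266.77), np.float64(171.49)]
140.99999999999997 [140, 142, 139, 144, 145, 138, 147, 136, 148, 149, 135, 292, 294, 290]
[532.51910025 -32.19048257 234.84704957] -181.25087051709284
```

Request:
send_rows:
  motion: "0 0 0 -0.8 0 0 0; 0 0.5 -0.4 -1.6 0 0 0.3; 0 1.2 -0.9 -1.7 0 0 0.7; 0 2 -1.5 -1.7 0 0 1.2; 0 2.8 -2.1 -1.7 0 0 1.6; 0 3.6 -2.7 -1.7 0 0 2; 0 4.4 -3.3 -1.7 0 0 2.4; 0 5.2 -3.9 -1.7 0 0 2.8; 0 6 -4.5 -1.7 0 0 3.3; 0 6.6 -5 -1.7 0 0 3.84"

```text
clock: 2.0
ee_pos: [412.0, -121.7, 327.5]
tool_rot: [3.141, -0.002, 0.001]
ft_force: [0.2, -0.4, -0.5]
finger_gap: 0.003
```

Run:
```python
from h import *
s=observe();print(s['clock'],s['ee_pos'],s['joints'],s['ft_force'],s['finger_gap']);print(rot(s['tool_rot']).T.round(3))
```

```text
2.0 [ 412.03657686 -121.67337651  327.52313062] [-5.61405636e-01  4.51820936e-02  1.59871878e+00  2.51168069e-04
  1.49705844e+00  1.01079506e+00] [ 0.18413231 -0.35996224 -0.47285601] 0.002983320689115475
[[ 1.    -0.001  0.001]
 [-0.001 -1.     0.   ]
 [ 0.001 -0.    -1.   ]]
```

Request:
send_rows:
  motion: "0 0.4 -0.7 0 0 0 0; 0 0.8 -1.4 0 0 0 0; 0 1.03 -1.73 0 0 0 0; 0 1.03 -1.73 0 0 0 0; 0 1.03 -1.73 0.5 0 0 0; 0 1.03 -1.73 1.0 0 0 0; 0 1.03 -1.73 1.05 0 0 0; 0 1.03 -1.73 1.05 0 0 0; 0 1.03 -1.73 1.05 0 0 0"

```text
clock: 2.9
ee_pos: [463.1, -38.1, 276.1]
tool_rot: [3.141, -0.001, 0.003]
ft_force: [0.3, 0.9, 1.4]
finger_gap: -0.0
```

Run:
```python
from fit import *
s=observe();print(s['clock'],s['ee_pos'],s['ft_force'])
t,d=read_camera('top'),read_camera('side')
cv2.imwrite('pics/a.png',np.hstack([cv2.resize(p['img'][r0:r0+110,c0:c0+110,::-1],(400,400),interpolation=cv2.INTER_CUBIC) for p,r0,c0 in((t,125,205),(d,110,215))]))
print(pinpoint(t,'handle')[:1],pinpoint(d,'handle')[:1])
```

```text
2.9 [463.1088254  -38.09587803 276.14006848] [0.34266891 0.90651869 1.35807931]
[] [{'at': [0.4956, 0.5439], 'score': 0.65}]
```

View pics/a.png

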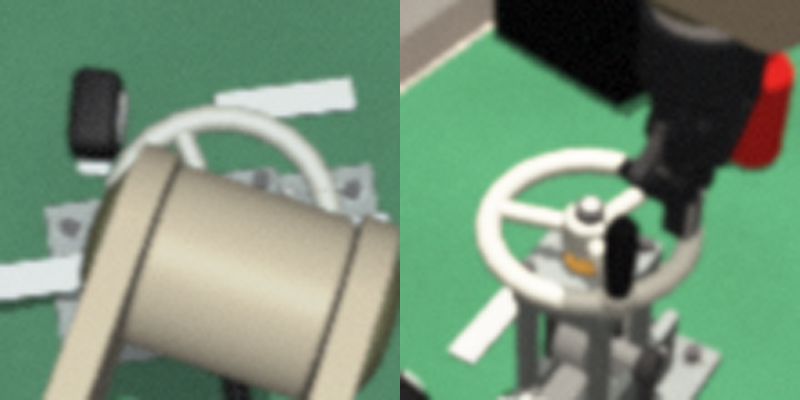

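Run:
```python
import numpy as np
P=lambda a:70*np.array([np.cos(np.radians(a)),-np.sin(np.radians(a))])/50
a=184
for k in range(10):
    print(a,'->',a-40,'; '.join('0 %.2f %.2f 0 0 0 0'%tuple(P(a-4*i)-P(a)) for i in range(1,11))); a-=40
```

```text
184 -> 144 0 -0.00 -0.10 0 0 0 0; 0 0.00 -0.20 0 0 0 0; 0 0.01 -0.29 0 0 0 0; 0 0.03 -0.39 0 0 0 0; 0 0.05 -0.48 0 0 0 0; 0 0.08 -0.58 0 0 0 0; 0 0.12 -0.67 0 0 0 0; 0 0.16 -0.75 0 0 0 0; 0 0.21 -0.84 0 0 0 0; 0 0.26 -0.92 0 0 0 0
144 -> 104 0 0.06 -0.08 0 0 0 0; 0 0.13 -0.15 0 0 0 0; 0 0.20 -0.22 0 0 0 0; 0 0.27 -0.28 0 0 0 0; 0 0.35 -0.34 0 0 0 0; 0 0.43 -0.39 0 0 0 0; 0 0.52 -0.44 0 0 0 0; 0 0.61 -0.48 0 0 0 0; 0 0.70 -0.51 0 0 0 0; 0 0.79 -0.54 0 0 0 0
104 -> 64 0 0.10 -0.02 0 0 0 0; 0 0.19 -0.03 0 0 0 0; 0 0.29 -0.04 0 0 0 0; 0 0.39 -0.04 0 0 0 0; 0 0.49 -0.03 0 0 0 0; 0 0.58 -0.02 0 0 0 0; 0 0.68 0.00 0 0 0 0; 0 0.77 0.03 0 0 0 0; 0 0.86 0.06 0 0 0 0; 0 0.95 0.10 0 0 0 0
64 -> 24 0 0.09 0.05 0 0 0 0; 0 0.17 0.10 0 0 0 0; 0 0.25 0.16 0 0 0 0; 0 0.32 0.22 0 0 0 0; 0 0.39 0.29 0 0 0 0; 0 0.46 0.36 0 0 0 0; 0 0.52 0.44 0 0 0 0; 0 0.57 0.52 0 0 0 0; 0 0.62 0.60 0 0 0 0; 0 0.67 0.69 0 0 0 0
24 -> -16 0 0.04 0.09 0 0 0 0; 0 0.07 0.18 0 0 0 0; 0 0.09 0.28 0 0 0 0; 0 0.11 0.37 0 0 0 0; 0 0.12 0.47 0 0 0 0; 0 0.12 0.57 0 0 0 0; 0 0.12 0.67 0 0 0 0; 0 0.11 0.76 0 0 0 0; 0 0.09 0.86 0 0 0 
[... 498 characters left out ...]
0.10 -0.01 0 0 0 0; 0 -0.19 -0.03 0 0 0 0; 0 -0.29 -0.06 0 0 0 0; 0 -0.38 -0.09 0 0 0 0; 0 -0.47 -0.13 0 0 0 0; 0 -0.55 -0.18 0 0 0 0; 0 -0.64 -0.23 0 0 0 0; 0 -0.72 -0.29 0 0 0 0; 0 -0.79 -0.35 0 0 0 0; 0 -0.86 -0.42 0 0 0 0
-136 -> -176 0 -0.07 -0.07 0 0 0 0; 0 -0.13 -0.15 0 0 0 0; 0 -0.18 -0.23 0 0 0 0; 0 -0.23 -0.32 0 0 0 0; 0 -0.27 -0.40 0 0 0 0; 0 -0.31 -0.49 0 0 0 0; 0 -0.34 -0.59 0 0 0 0; 0 -0.36 -0.68 0 0 0 0; 0 -0.38 -0.78 0 0 0 0; 0 -0.39 -0.87 0 0 0 0
-176 -> -216 0 -0.00 -0.10 0 0 0 0; 0 0.00 -0.20 0 0 0 0; 0 0.01 -0.29 0 0 0 0; 0 0.03 -0.39 0 0 0 0; 0 0.05 -0.48 0 0 0 0; 0 0.08 -0.58 0 0 0 0; 0 0.12 -0.67 0 0 0 0; 0 0.16 -0.75 0 0 0 0; 0 0.21 -0.84 0 0 0 0; 0 0.26 -0.92 0 0 0 0
```

Request:
send_rows:
  motion: "0 0 -0.10 0 0 0 0; 0 0 -0.20 0 0 0 0; 0 0.01 -0.29 0 0 0 0; 0 0.01 -0.29 0 0 0 0"

```text
clock: 3.5
ee_pos: [463.3, -22.4, 274.8]
tool_rot: [-3.142, -0.001, -0.0]
ft_force: [0.0, -0.2, -0.2]
finger_gap: -0.002
```

Request:
send_rows:
  motion: "0 0.02 -0.10 0 0 0 0; 0 0.02 -0.10 0 0 0 0"

```text
clock: 3.7
ee_pos: [464.4, -17.6, 274.8]
tool_rot: [-3.141, -0.0, -0.0]
ft_force: [0.9, -0.1, 0.3]
finger_gap: -0.002
```

Request:
send_rows:
  motion: "0 0.02 -0.09 0 0 0 0; 0 0.02 -0.09 0 0 0 0"

```text
clock: 3.9
ee_pos: [465.4, -13.3, 274.8]
tool_rot: [3.141, -0.0, -0.0]
ft_force: [-0.3, -0.0, 0.7]
finger_gap: -0.002
```

Request:
send_rows:
  motion: "0 0.03 -0.10 0 0 0 0; 0 0.03 -0.10 0 0 0 0"

```text
clock: 4.1
ee_pos: [467.0, -8.3, 274.8]
tool_rot: [3.141, -0.0, 0.0]
ft_force: [0.4, -2.0, 0.6]
finger_gap: 0.0
```

Run:
```python
import numpy as np
P=lambda a:70*np.array([np.cos(np.radians(a)),-np.sin(np.radians(a))])/50
a=160
for k in range(9):
    print(a,'->',a-40,'; '.join('0 %.2f %.2f 0 0 0 0'%tuple(P(a-4*i)-P(a)) for i in range(1,11))); a-=40
```

```text
160 -> 120 0 0.04 -0.09 0 0 0 0; 0 0.08 -0.18 0 0 0 0; 0 0.13 -0.26 0 0 0 0; 0 0.18 -0.34 0 0 0 0; 0 0.24 -0.42 0 0 0 0; 0 0.31 -0.49 0 0 0 0; 0 0.38 -0.56 0 0 0 0; 0 0.45 -0.62 0 0 0 0; 0 0.53 -0.68 0 0 0 0; 0 0.62 -0.73 0 0 0 0
120 -> 80 0 0.09 -0.05 0 0 0 0; 0 0.18 -0.09 0 0 0 0; 0 0.27 -0.12 0 0 0 0; 0 0.36 -0.15 0 0 0 0; 0 0.46 -0.17 0 0 0 0; 0 0.55 -0.18 0 0 0 0; 0 0.65 -0.19 0 0 0 0; 0 0.75 -0.19 0 0 0 0; 0 0.85 -0.18 0 0 0 0; 0 0.94 -0.17 0 0 0 0
80 -> 40 0 0.10 0.02 0 0 0 0; 0 0.19 0.05 0 0 0 0; 0 0.28 0.08 0 0 0 0; 0 0.37 0.12 0 0 0 0; 0 0.46 0.17 0 0 0 0; 0 0.54 0.22 0 0 0 0; 0 0.62 0.28 0 0 0 0; 0 0.69 0.34 0 0 0 0; 0 0.76 0.41 0 0 0 0; 0 0.83 0.48 0 0 0 0
40 -> 0 0 0.06 0.08 0 0 0 0; 0 0.11 0.16 0 0 0 0; 0 0.16 0.24 0 0 0 0; 0 0.21 0.33 0 0 0 0; 0 0.24 0.42 0 0 0 0; 0 0.27 0.51 0 0 0 0; 0 0.30 0.61 0 0 0 0; 0 0.31 0.71 0 0 0 0; 0 0.32 0.80 0 0 0 0; 0 0.33 0.90 0 0 0 0
0 -> -40 0 -0.00 0.10 0 0 0 0; 0 -0.01 0.19 0 0 0 0; 0 -0.03 0.29 0 0 0 0; 0 -0.05 0.39 0 0 0 0; 0 -0.08 0.48 0 0 0 0; 0 -0.12 0.57 0 0 0 0; 0 -0.16 0.66 0 0 0 0; 0 -0.21 0.74 0 0 0 0; 0 -0.27 0.82 0 0 0 0;
[... 270 characters left out ...]
0 0.01 0 0 0 0; 0 -0.19 0.02 0 0 0 0; 0 -0.29 0.02 0 0 0 0; 0 -0.39 0.01 0 0 0 0; 0 -0.49 0.00 0 0 0 0; 0 -0.58 -0.02 0 0 0 0; 0 -0.68 -0.05 0 0 0 0; 0 -0.77 -0.08 0 0 0 0; 0 -0.86 -0.12 0 0 0 0; 0 -0.94 -0.17 0 0 0 0
-120 -> -160 0 -0.08 -0.05 0 0 0 0; 0 -0.16 -0.11 0 0 0 0; 0 -0.24 -0.17 0 0 0 0; 0 -0.31 -0.24 0 0 0 0; 0 -0.37 -0.31 0 0 0 0; 0 -0.43 -0.39 0 0 0 0; 0 -0.49 -0.47 0 0 0 0; 0 -0.54 -0.56 0 0 0 0; 0 -0.58 -0.64 0 0 0 0; 0 -0.62 -0.73 0 0 0 0
-160 -> -200 0 -0.03 -0.09 0 0 0 0; 0 -0.05 -0.19 0 0 0 0; 0 -0.07 -0.28 0 0 0 0; 0 -0.08 -0.38 0 0 0 0; 0 -0.08 -0.48 0 0 0 0; 0 -0.08 -0.58 0 0 0 0; 0 -0.07 -0.67 0 0 0 0; 0 -0.05 -0.77 0 0 0 0; 0 -0.03 -0.86 0 0 0 0; 0 0.00 -0.96 0 0 0 0
```

Request:
send_rows:
  motion: "0 0.04 -0.09 0 0 0 0; 0 0.08 -0.18 0 0 0 0; 0 0.13 -0.26 0 0 0 0; 0 0.18 -0.34 0 0 0 0; 0 0.24 -0.42 0 0 0 0; 0 0.31 -0.49 0 0 0 0; 0 0.38 -0.56 0 0 0 0; 0 0.45 -0.62 0 0 0 0; 0 0.53 -0.68 0 0 0 0; 0 0.62 -0.73 0 0 0 0"

```text
clock: 5.1
ee_pos: [498.0, 28.2, 274.7]
tool_rot: [3.142, -0.0, -0.001]
ft_force: [-3.0, -4.1, 0.1]
finger_gap: -0.003
```

Request:
send_rows:
  motion: "0 0.09 -0.05 0 0 0 0; 0 0.18 -0.09 0 0 0 0; 0 0.27 -0.12 0 0 0 0; 0 0.36 -0.15 0 0 0 0; 0 0.46 -0.17 0 0 0 0; 0 0.55 -0.18 0 0 0 0; 0 0.65 -0.19 0 0 0 0; 0 0.75 -0.19 0 0 0 0; 0 0.85 -0.18 0 0 0 0; 0 0.94 -0.17 0 0 0 0"

```text
clock: 6.1
ee_pos: [545.0, 36.2, 274.8]
tool_rot: [3.141, -0.001, -0.001]
ft_force: [-5.0, -3.0, -0.2]
finger_gap: -0.001
```

Run:
```python
from h import *
s=observe();print(s['clock'],s['ee_pos'],s['ft_force'])
d=read_camera('side')
cv2.imwrite('pics/b.png',cv2.resize(d['img'][80:220,170:350,::-1],(720,560),interpolation=cv2.INTER_CUBIC))
```

```text
6.1 [544.99718808  36.2098647  274.77103212] [-5.02830816 -3.0430747  -0.23738416]
```

View pics/b.png

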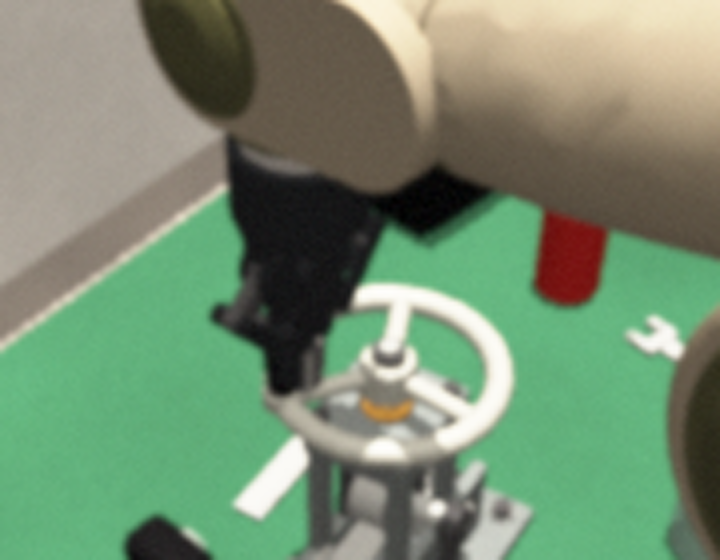

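The picture shows the fingertips over the rim at pixel (285,390), the spokes turned, and the handle hidden just ahead of the fingers. The force of about 5 N fits pushing, so I continue.

Request:
send_rows:
  motion: "0 0.10 0.02 0 0 0 0; 0 0.19 0.05 0 0 0 0; 0 0.28 0.08 0 0 0 0; 0 0.37 0.12 0 0 0 0; 0 0.46 0.17 0 0 0 0; 0 0.54 0.22 0 0 0 0; 0 0.62 0.28 0 0 0 0; 0 0.69 0.34 0 0 0 0; 0 0.76 0.41 0 0 0 0; 0 0.83 0.48 0 0 0 0"

```text
clock: 7.15
ee_pos: [586.6, 12.5, 274.8]
tool_rot: [-3.141, 0.0, 0.0]
ft_force: [-4.1, 2.4, 0.6]
finger_gap: 0.001
```

Request:
send_rows:
  motion: "0 0.06 0.08 0 0 0 0; 0 0.11 0.16 0 0 0 0; 0 0.16 0.24 0 0 0 0; 0 0.21 0.33 0 0 0 0; 0 0.24 0.42 0 0 0 0; 0 0.27 0.51 0 0 0 0; 0 0.30 0.61 0 0 0 0; 0 0.31 0.71 0 0 0 0; 0 0.32 0.80 0 0 0 0; 0 0.33 0.90 0 0 0 0"

```text
clock: 8.15
ee_pos: [602.7, -32.8, 274.7]
tool_rot: [-3.141, 0.0, 0.001]
ft_force: [-3.2, 5.1, 0.0]
finger_gap: -0.002
```

Run:
```python
from h import *
s=observe();print(s['clock'],s['ee_pos'],s['ft_force'],s['joints'])
d=read_camera('side')
cv2.imwrite('pics/c.png',cv2.resize(d['img'][80:220,170:350,::-1],(720,560),interpolation=cv2.INTER_CUBIC))
```

```text
8.15 [602.65980665 -32.8102506  274.71881366] [-3.15194752  5.09256922  0.0455935 ] [-2.48423178e-01  4.72395660e-01  1.18469227e+00  3.14179758e-04
  1.48508697e+00  1.32257723e+00]
```

View pics/c.png

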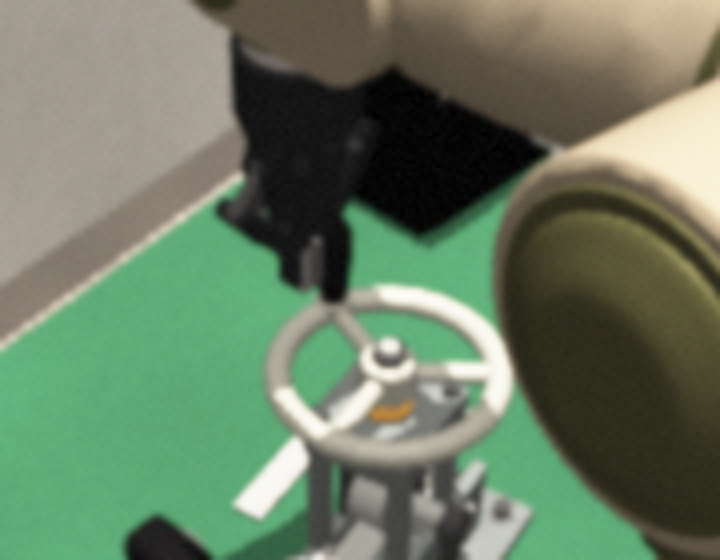

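The handle now stands at pixel (335,260) at the end of its spoke, with the fingertips behind it at (300,270). The wheel has passed the 150° mark, so I continue.

Request:
send_rows:
  motion: "0 0 0.10 0 0 0 0; 0 -0.01 0.19 0 0 0 0; 0 -0.03 0.29 0 0 0 0; 0 -0.05 0.39 0 0 0 0; 0 -0.08 0.48 0 0 0 0; 0 -0.12 0.57 0 0 0 0; 0 -0.16 0.66 0 0 0 0; 0 -0.21 0.74 0 0 0 0; 0 -0.27 0.82 0 0 0 0; 0 -0.33 0.90 0 0 0 0"

```text
clock: 9.2
ee_pos: [585.9, -77.8, 274.8]
tool_rot: [-3.141, 0.0, 0.0]
ft_force: [0.6, 5.1, 0.9]
finger_gap: 0.0
```

Request:
send_rows:
  motion: "0 -0.07 0.07 0 0 0 0; 0 -0.14 0.14 0 0 0 0; 0 -0.21 0.20 0 0 0 0; 0 -0.29 0.26 0 0 0 0; 0 -0.37 0.31 0 0 0 0; 0 -0.46 0.36 0 0 0 0; 0 -0.55 0.40 0 0 0 0; 0 -0.64 0.43 0 0 0 0; 0 -0.73 0.46 0 0 0 0; 0 -0.83 0.48 0 0 0 0"

```text
clock: 10.2
ee_pos: [544.4, -101.7, 274.8]
tool_rot: [3.142, -0.0, 0.0]
ft_force: [2.9, 2.8, 0.3]
finger_gap: -0.001
```

Request:
send_rows:
  motion: "0 -0.10 0.01 0 0 0 0; 0 -0.19 0.02 0 0 0 0; 0 -0.29 0.02 0 0 0 0; 0 -0.39 0.01 0 0 0 0; 0 -0.49 0 0 0 0 0; 0 -0.58 -0.02 0 0 0 0; 0 -0.68 -0.05 0 0 0 0; 0 -0.77 -0.08 0 0 0 0; 0 -0.86 -0.12 0 0 0 0; 0 -0.94 -0.17 0 0 0 0"

```text
clock: 11.2
ee_pos: [497.4, -93.1, 274.9]
tool_rot: [3.141, -0.001, 0.0]
ft_force: [4.7, 0.1, 0.8]
finger_gap: -0.004
```

Run:
```python
from h import *
s=observe();print(s['clock'],s['ee_pos'],s['ft_force'],s['joints'])
d=read_camera('side')
cv2.imwrite('pics/d.png',cv2.resize(d['img'][80:220,170:350,::-1],(720,560),interpolation=cv2.INTER_CUBIC))
```

```text
11.2 [497.42396022 -93.14473009 274.89115405] [4.74877409 0.13598973 0.75638515] [-4.16808107e-01  2.48158001e-01  1.49751228e+00 -3.78971601e-04
  1.39554477e+00  1.15456057e+00]
```

View pics/d.png

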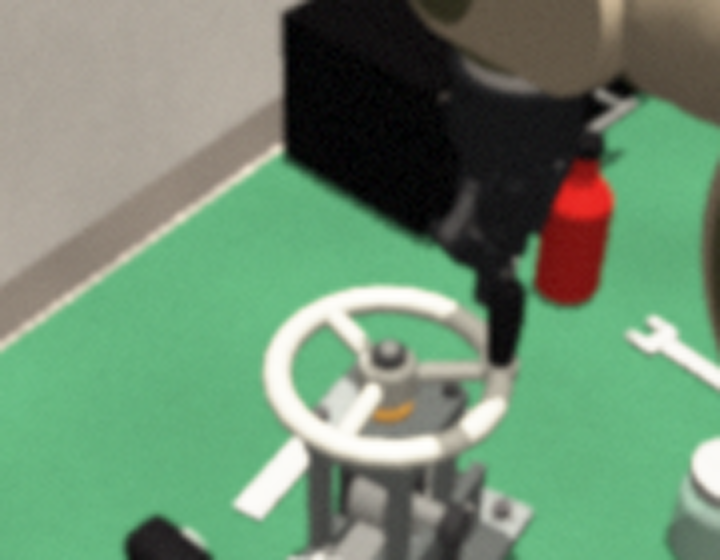

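The handle is at the end of its spoke at pixel (505,330), with the fingers pressing from behind. The spokes look exactly 120° on from the last picture, so I push the last part.

Request:
send_rows:
  motion: "0 -0.08 -0.05 0 0 0 0; 0 -0.16 -0.11 0 0 0 0; 0 -0.24 -0.17 0 0 0 0; 0 -0.31 -0.24 0 0 0 0; 0 -0.37 -0.31 0 0 0 0; 0 -0.43 -0.39 0 0 0 0; 0 -0.49 -0.47 0 0 0 0; 0 -0.54 -0.56 0 0 0 0; 0 -0.58 -0.64 0 0 0 0; 0 -0.62 -0.73 0 0 0 0"

```text
clock: 12.25
ee_pos: [466.4, -56.5, 274.7]
tool_rot: [3.141, -0.001, -0.001]
ft_force: [2.9, -3.6, -0.2]
finger_gap: 0.003
```

Request:
send_rows:
  motion: "0 -0.03 -0.09 0 0 0 0; 0 -0.05 -0.19 0 0 0 0; 0 -0.07 -0.28 0 0 0 0; 0 -0.08 -0.38 0 0 0 0; 0 -0.08 -0.48 0 0 0 0; 0 -0.08 -0.58 0 0 0 0; 0 -0.07 -0.67 0 0 0 0; 0 -0.05 -0.77 0 0 0 0; 0 -0.04 -0.82 0 0 0 0; 0 -0.04 -0.82 0 0 0 0"

```text
clock: 13.25
ee_pos: [464.8, -15.2, 274.8]
tool_rot: [3.141, -0.0, 0.0]
ft_force: [2.4, -3.4, 0.0]
finger_gap: 0.0
```

Run:
```python
from fit import *
s=observe();print(s['clock'],s['ee_pos'],s['ft_force'])
d=read_camera('side')
o=cv2.resize(cv2.imread('pics/side0.png'),(512,384))
for im in (o,d['img'][:,:,::-1]):pass
cv2.imwrite('pics/e.png',np.hstack([cv2.resize(im[120:210,225:315],(400,400),interpolation=cv2.INTER_CUBIC) for im in(o,d['img'][:,:,::-1])]))
print(pinpoint(d,'handle')[:1])
```

```text
13.25 [464.84359643 -15.23458657 274.80812095] [ 2.37299611 -3.37052572  0.03051376]
[]
```

View pics/e.png

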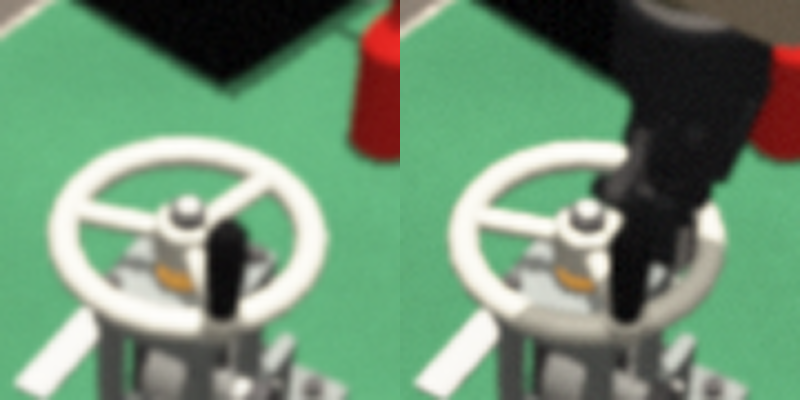

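The handle's foot is at (625,318) against (222,315) + 400 at the start, and the left spoke is a touch low. About 3–5° remain, which agrees with the contact position of the first touch.

Request:
send_rows:
  motion: "0 0.02 -0.05 0 0 0 0; 0 0.03 -0.09 0 0 0 0; 0 0.03 -0.09 0 0 0 0"

```text
clock: 13.65
ee_pos: [466.2, -10.8, 274.7]
tool_rot: [-3.141, -0.0, 0.001]
ft_force: [1.0, -3.8, 0.0]
finger_gap: -0.001
```

Request:
send_rows:
  motion: "0 -0.03 0.09 0 0 0 0; 0 -0.05 0.3 0 0 0 0; 0 -0.1 0.5 0 0 0 0; 0 -0.2 0.5 -0.6 0 0 0; 0 -0.3 0.6 -1.4 0 0 0; 0 -0.8 1.4 -1.5 0 0 0; 0 -1.3 2.2 -1.5 0 0 0; 0 -1.8 3 -1.5 0 0 0; 0 -2.3 3.8 -1.5 0 0 0; 0 -2.3 3.8 -1.5 0 0 0"

```text
clock: 14.65
ee_pos: [348.5, -205.1, 349.6]
tool_rot: [3.141, -0.013, -0.001]
ft_force: [0.9, 0.4, 0.0]
finger_gap: -0.001
```

Request:
send_rows:
  motion: "0 -0.4 0.8 0 0 0 0; 0 -0.8 1.6 0 0 0 0; 0 -1.2 2.4 0 0 0 0; 0 -1.2 2.4 0 0 0 0; 0 -1.2 2.4 0 0 0 0"

```text
clock: 15.15
ee_pos: [290.8, -321.3, 349.5]
tool_rot: [-3.141, 0.003, -0.0]
ft_force: [-0.4, -0.5, -0.0]
finger_gap: 0.002
```

Run:
```python
from fit import *
s=observe();print(s['clock'],s['ee_pos'],s['ft_force'])
d=read_camera('side');t=read_camera('top')
h=np.array([533.4,-33.4,232-3])
for p in(t,d):
    v=handle(p,h,[25,40,55]); print([int(np.degrees(a)) for a in th[np.argsort(v)[:12]]])
print(pinpoint(d,'handle')[:1],pinpoint(t,'handle')[:1])
o=cv2.resize(cv2.imread('pics/side0.png'),(512,384)); ot=cv2.resize(cv2.imread('pics/top0.png'),(512,384))
row=lambda a,b,r,c,n:np.hstack([cv2.resize(i[r:r+n,c:c+n],(300,300),interpolation=cv2.INTER_CUBIC) for i in(a,b)])
cv2.imwrite('pics/f.png',np.vstack([row(o,d['img'][:,:,::-1],120,225,90),row(ot,t['img'][:,:,::-1],140,215,95)]))
```

```text
15.15 [ 290.82796868 -321.30609099  349.54158371] [-0.35362579 -0.47763618 -0.01845074]
[144, 142, 140, 145, 135, 136, 139, 138, 133, 131, 147, 130]
[139, 138, 140, 142, 136, 144, 135, 145, 133, 147, 292, 290]
[{'at': [0.4956, 0.5367], 'score': 0.53}] [{'at': [0.5401, 0.4756], 'score': 0.64}]
```

View pics/f.png

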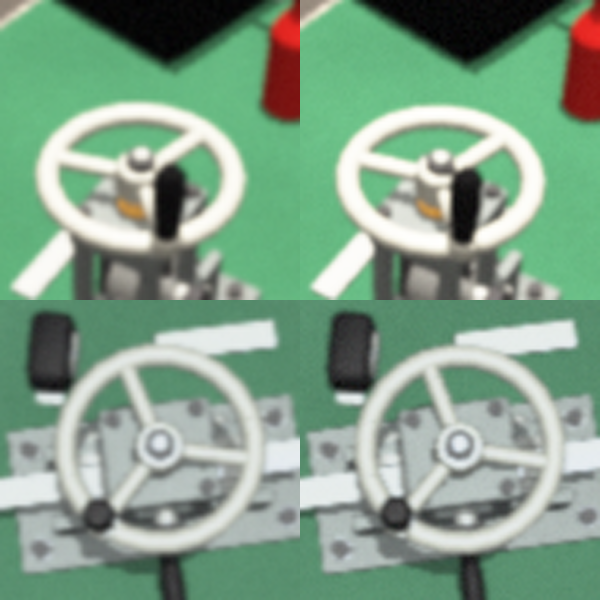

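Before and after match: the handle is at (98,515) against (396,514) − 300 from above, about 2° past the full turn. The bar, crank, tape and offcut are unmoved and the arm is clear, so I hand in.

```bash
python3 -c "from station import hand_in; print(hand_in())"
```

```text
the job is handed in; nothing more can be done
None
```

I pushed the hand wheel one full turn clockwise by its handle, using the shut fingertips on a 70 mm circle about the hub. I then backed off, raised the arm clear and handed the job in at about 15.5 s; hand-in reports no verdict.

- **Wheel angle:** the before and after pictures from both cameras show the handle back at its start. My dark-pixel estimates of its angle differ from the start by about 2°, against a tolerance of 12°.
- **Pushing force:** it read about 4–6 N at the end of each step of the push, which fits steady contact with the handle. It was near zero after drawing clear.
- **Other things:** in the close-up pictures the bar, crank, tape and offcut look unmoved. I did not measure the hoop, wrench, hammer, jar or oil bottle again at the end. The arm touched nothing that I could see.
- **Checks that failed or disagreed:** the handle network found nothing in two of the pictures taken while the arm was over the wheel. Its hub point from the top camera was about 5 mm off my rim fit. I used the rim fit.

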